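Press the proud canister lid home and crate the canister

ROBOT

A 6-joint arm with a two-finger parallel gripper is mounted at the origin on a cart in front of the work surface, level with it; the furniture and walls round the work are solid. World frame = base frame: x ahead of the robot, y to its left, z up, the work surface at z = 0. Lengths are in m, angles in rad, forces in N, time in s.
With the tool pointing down it reaches from about 0.425 to 0.95 m from the base axis. Payload 3.5 kg.
Tool frame: the origin (TCP) lies on the centre line of the jaws, within the pads' length; the fingertips stand 8 mm ahead of it and the grasp point (between the pads) lies 11 mm behind it; z points along the fingers, y is the line along which they close (so a half turn about z gives the same grasp; the last joint's range is limited). The gripper opens to 85 mm and grips with 20 to 120 N. Pads are 22 mm wide; open, the fingers measure 114 mm over their backs; the gripper's body (76 mm by 85 mm) begins 54 mm behind the grasp point. The pads swing forward as they close: fully open they stand 13 mm farther back than shut.
Start: joints at [1.079, 0.286, 1.577, -0, 1.279, -0.15], TCP at [0.226, 0.636, 0.21] pointing down, gripper open.
Joint ranges: [-2.77, 2.77], [-0.9, 2.22], [0.21, 2.48], [-1.53, 4.67], [0.24, 2.81], [-2.84, 2.84]. Speed limits (rad/s): [2.79, 2.79, 3.14, 3.14, 3.14, 3.14].

INTERFACE

Orientations are given as a unit quaternion [x, y, z, w].
In Python, from plant import ctrl gives the robot as it stands. The module is installed in compiled form; this text tells all that it offers.
- The arm moves only by the tool send_rows, never from a script. Its argument "steps" is a list of rows, each a list of 5 numbers: the shift along the tool's x, y, z in m, then the turn about the tool's z in degrees, then the opening, from -1 (shut) to 1 (fully open). A call has 1 to 12 rows; each row is the pose to reach, as a shift and turn from the pose commanded when the call began, along the tool's axes at that moment; what a row does not reach only later rows make up. A row lasts 1/10 s, in which the tool goes at most 50 mm and 8.59 degrees, less where a joint would pass 70% of its speed; a pose out of reach is approached as far as the arm can. A call with a gripper value outside its range is refused whole. The fingers move at their own pace and stop on an object; "squeeze" is the grip in N (left out, the last holds). Time passes only in rows, so rows that repeat a pose let the fingers close. It gives the time, the measured TCP pose, the force, the opening and the grip force at its end, in the units of the state.
- ctrl.get_state(): the state, without advancing time (a new reading comes with each control period).
- ctrl.read_camera(name): name is "side" or "top" or "wrist"; returns the picture (400x640x3 uint8, red, green, blue); there is no depth.
- ctrl.calibration(name): a dict with "intrinsics" (3x3 intrinsics, pixels), "k1" (the pictures are not rectified: a ray, as slopes to the right and down, at radius r is drawn at 1 + k1 r^2 times it, then the intrinsics apply), "extrinsics" (4x4, takes a point from world to camera coordinates); the wrist camera has in their place "tool_from_camera" (4x4, takes a point from camera to tool coordinates, whose origin is the TCP and whose axes are the flange's). Camera axes: x right, y up, looking along -z (the intrinsics and any distortion apply to the point x, -y, -z); pixel columns grow to the right and rows downward; lengths in m; the calibration is good to about 2 mm. A picture is of the moment at which its call begins: read the wrist's pose just before it. calibration takes no time and is no camera call.
- ctrl.sign_off(): hands the job in; it is judged then, once.
The state is a dict: "time": time; "qpos": joint angles; "dq": joint speeds; "joint_efforts": joint torques, N m; "eef_pos": TCP position; "tcp_rot": TCP orientation; "contact_force": force on the tool from outside, world axes, zero at the start; "wrist_torque": the same for the moment, N m; "opening": opening from 0.0 (shut) to 1.0 (fully open); "finger_force": force on a finger pad.
Only numpy, scipy, OpenCV 4.12 (cv2) and the standard library are available. Lean on these libraries where they do the work, as an engineer would, in place of code of your own. Each camera call takes 0.05 s, during which the arm holds its last target. There are 200 camera calls.

TASK

One of the two white canisters has its wooden lid standing up out of the rim; the other is properly closed. Press the raised lid straight down until it is fully home, and only then lift that canister and set it down gently, upright, on the floor of the wooden crate beside the jar that is already there. Leave the closed canister, the jar, the low tin and the spice jar where they stand.

Things in the scene. Friction and masses are not known exactly. Their poses are not given: they have to be found in the camera images.
- canister_1: the canister whose raised lid shows a plug with dark seals above the rim: white, round, 66 mm in diameter, rim at 70 mm, loose, 0.18 to 0.37 kg. Wooden lid 67 mm in diameter; when home its flat top is 83 mm above the underside, and its central knob, 19 mm in diameter, runs from 82 to 100 mm. Origin: centre of the underside; z up.
- canister_1_lid (a joint): height of canister_1's lid above fully home, m (0 = home, 0.018 to 0.026 at the start). A tight press fit: it slides only straight up and down along the canister's axis, stays wherever it is left, moves at a push or pull of about 9 N (more when moved fast: about 20 N per m/s extra), and stops hard at 0. Once home it is tight enough to carry the canister by its knob.
- canister_1_knob_top (a point): centre of the top of the lid knob of canister_1; moves with the lid; 100 mm above the canister's underside when the lid is home
- canister_2: the other canister, same shape and size, whose lid is already home; it stands on the worktop and must stay there. Origin: centre of the underside.
- canister_2_lid (a joint): height of canister_2's lid above fully home, m (0 = home)
- crate: open slatted crate of pale wood, fixed to the worktop, outside 170 x 240 x 65 mm (its x, y, z), walls 6 mm thick. Origin: centre of the underside; x and y along its sides. The half at its -y side is empty, the honey jar stands in the +y half.
- crate_in (a point): centre of the crate's inner floor, 6 mm above the worktop
- honey_jar: round glass jar with a screw cap, 61 mm in diameter, 86 mm high, standing on the crate's floor in the half at +y, about 60 mm from the crate's centre. Origin: centre of the underside.
- low_tin: low round food tin, 86 mm in diameter, 40 mm high, a bystander on the worktop. Origin: centre of the underside.
- spice_jar: slim spice jar with a dark cap, 41 mm in diameter, 105 mm high, a bystander on the worktop. Origin: centre of the underside.
Mind the look-alikes: they are no part of the job. There is more than one size of the honey_jar; the one meant has the size given above.

How it is judged:
By the outcome, as a careful person would: the job done as asked, in the order asked, and still so for the second after the job is handed in, with the robot touching nothing.
It also fails if it takes over 51 s, if anything falls off the work surface, if the arm or the gripper's body presses on something with over 40 N, if the wrist force passes 120 N, or if a joint passes its speed limit or range.

## Working session

There is one attempt and no reset: what is moved stays moved. The work goes in short steps, Python scripts to look and compute and a tool call to move; the robot and the scene stay as the last step left them, time stands still between calls to the robot, and variables do not carry over. Pictures are saved under pics/ and viewed, at most 13 in all, crops included, and the job is handed in when it is done.

Besides the shell and the picture viewer there is one more tool, called after "Call:" in YAML: its name, and indented under it one key for each argument. send_rows: Moves the arm, as the interface text tells. Its arguments: {"type":"object","properties":{"steps":{"type":"array","items":{"type":"array","items":{"type":"number"}}},"squeeze":{"type":"number"}},"required":["steps"]}

```bash
mkdir -p pics; cat > h.py <<'E'
import numpy as np, cv2
from plant import ctrl
from scipy.spatial.transform import Rotation as R
def cam(name, st=None):
    c=ctrl.calibration(name); K=np.array(c["intrinsics"])
    if name=="wrist":
        T=np.eye(4); T[:3,:3]=R.from_quat(st["tcp_rot"]).as_matrix(); T[:3,3]=st["eef_pos"]
        W=T@np.array(c["tool_from_camera"])
    else: W=np.linalg.inv(np.array(c["extrinsics"]))
    return K,c["k1"],W
def ray(name,uv,st=None):
    K,k1,W=cam(name,st)
    p=cv2.undistortPoints(np.array([[uv]],float),K,np.array([k1,0,0,0,0.]))[0,0]
    d=W[:3,:3]@np.array([p[0],-p[1],-1]); return W[:3,3],d/np.linalg.norm(d)
def onz(name,uv,z,st=None):
    o,d=ray(name,uv,st); return o+d*(z-o[2])/d[2]
def proj(name,P,st=None):
    K,k1,W=cam(name,st); q=np.linalg.inv(W)@np.append(P,1); x,y=q[0]/-q[2],-q[1]/-q[2]
    f=1+k1*(x*x+y*y); return (K@[x*f,y*f,1])[:2]
def snap(name,fn):
    st=ctrl.get_state(); im=ctrl.read_camera(name); cv2.imwrite("pics/"+fn,im[:,:,::-1]); return st,im
E
python3 - <<'E'
from h import *
for n in("side","top","wrist"):
    st,im=snap(n,n+"0.png")
    if n!="wrist": print(n,cam(n)[2][:3,3].round(3),cam(n)[0][0,0],cam(n)[1])
print(st)
E
python3 -c "
import cv2,numpy as np
a=cv2.imread('pics/side0.png');b=cv2.imread('pics/top0.png')
"
```

```text
side [-0.071 -0.242  1.179] 444.4423284059399 -0.00966852626558235
top [0.188 0.074 1.44 ] 464.6546642210408 -0.0666817257324965
{'time': 0.1, 'qpos': array([ 1.07900282e+00,  2.87120239e-01,  1.57806779e+00, -9.52220150e-06,
        1.27861510e+00, -1.50016731e-01]), 'dq': array([ 0.00117724, -0.00037614, -0.00378318, -0.00049998, -0.00122969,
       -0.0004749 ]), 'joint_efforts': array([ 3.85202393e-04, -4.07295227e+01, -2.93702960e+01, -1.67160797e-04,
        3.36100740e-03,  1.32945354e-05]), 'eef_pos': array([0.22590365, 0.63537466, 0.20843665]), 'tcp_rot': array([ 1.70056403e-01,  9.85433711e-01, -1.05025145e-03, -3.44294527e-04]), 'contact_force': array([-1.03545462,  0.38647703,  0.1697855 ]), 'wrist_torque': array([ 0.02912982,  0.00235373, -0.01986867]), 'finger_force': 0.0, 'opening': 0.9946975531525105}
```

View pics/top0.png

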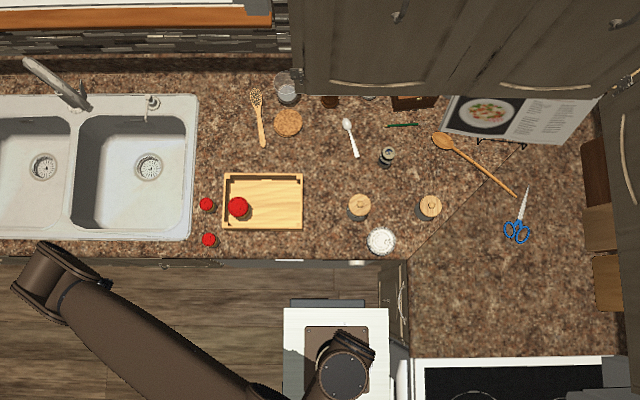

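View pics/side0.png

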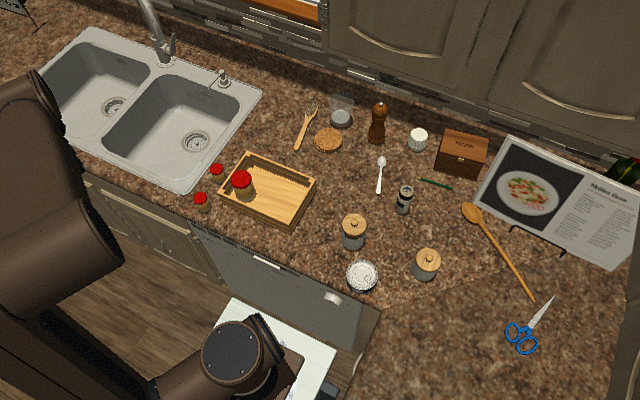

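The candidates for the raised-lid canister are A at side (353,228) / top (359,206) and B at side (427,262) / top (429,206). The crate is at top (263,201), with the honey jar inside at (238,207) and smaller jar look-alikes outside it at (206,204) and (209,240). The tin is at (381,241) and the spice jar at (387,156). Next is a close crop to choose between A and B.

```bash
python3 - <<'E'
from h import *
s=cv2.imread('pics/side0.png');t=cv2.imread('pics/top0.png')
f=lambda a,x,y,w,h,k:cv2.resize(a[y:y+h,x:x+w],(w*k,h*k),interpolation=cv2.INTER_CUBIC)
A=f(s,330,205,50,50,6);B=f(s,402,238,50,50,6)
C=f(t,340,181,100,50,6)
D=np.zeros((600,600,3),np.uint8);D[:300,:300]=A;D[:300,300:]=B;D[300:]=C
cv2.imwrite('pics/crop1.png',D)
K=f(t,215,165,95,70,6)
cv2.imwrite('pics/crop2.png',K)
E
```

```text
(no output)
```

View pics/crop1.png

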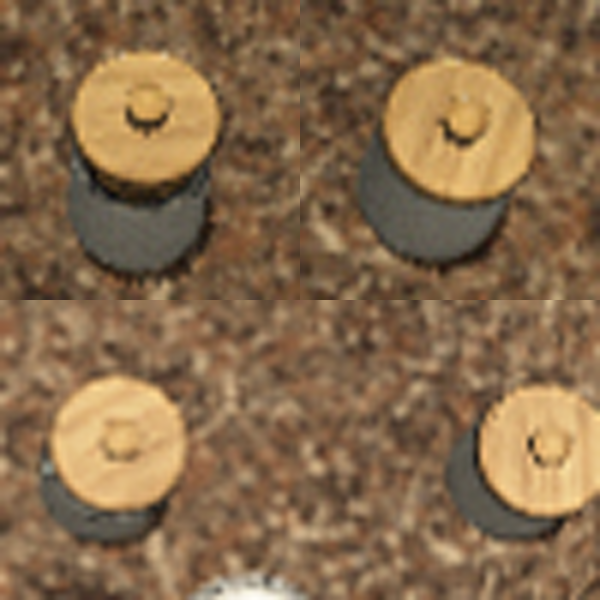

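View pics/crop2.png

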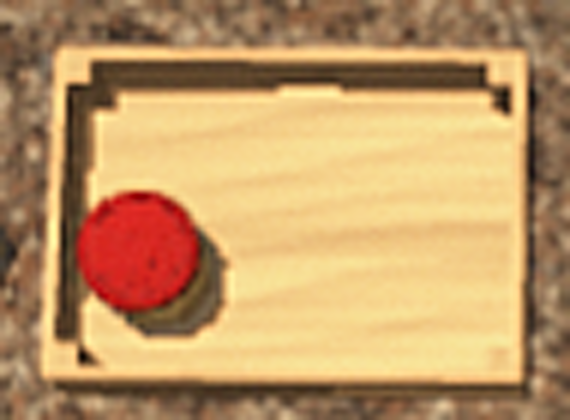

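Crop 1 shows A (left) with a dark plug gap under its lid at crop pixels (140,188), while B's lid sits flush, so A is canister_1. Crop 2 shows the crate with the honey jar at its left end (+y) and the right half empty.

```bash
python3 - <<'E'
from h import *
from scipy.optimize import least_squares
def tri(a,b):
    (o1,d1),(o2,d2)=ray("side",a),ray("top",b)
    M=np.array([d1,-d2]).T; s=np.linalg.lstsq(M,o2-o1,rcond=None)[0]
    p,q=o1+s[0]*d1,o2+s[1]*d2; return (p+q)/2,np.linalg.norm(p-q)
def blob(n,x,y,r,lo,hi):
    im=cv2.imread(f'pics/{n}0.png'); h=cv2.cvtColor(im,cv2.COLOR_BGR2HSV)[y-r:y+r,x-r:x+r]
    m=cv2.morphologyEx(cv2.inRange(h,lo,hi),cv2.MORPH_OPEN,np.ones((3,3)))
    m=cv2.morphologyEx(m,cv2.MORPH_CLOSE,np.ones((5,5)))
    c=max(cv2.findContours(m,0,1)[0],key=cv2.contourArea)
    e=cv2.fitEllipse(cv2.convexHull(c)); return (e[0][0]+x-r,e[0][1]+y-r),e[1]
W=((8,70,140),(30,255,255)); RD=((0,150,90),(8,255,255))
for nm,s,t,c in(("A",(354,224),(359,205),W),("B",(428,259),(431,206),W)):
    a,b=blob("side",*s,20,*c),blob("top",*t,20,*c)
    print(nm,a,b,tri(a[0],b[0]))
b=blob("top",238,207,14,*RD);print("honey",b,onz("top",b[0],.086),)
a=blob("side",241,179,14,*RD);print(a,onz("side",a[0],.086))
for p in((43,8),(88,8),(88,63),(7.5,63)):pass
cr=[(57,45),(528,48),(523,383),(42,380)]
P=[onz("top",(215+x/6-.4,165+y/6-.4),.065) for x,y in cr];P=np.array(P)
print(P.round(3),P.mean(0)); print([np.linalg.norm(P[i]-P[(i+1)%4]).round(3) for i in range(4)])
print("tin",onz("top",(381,241),.04),"spice",onz("top",(388,154),.105))
st=ctrl.get_state();print(R.from_quat(st["tcp_rot"]).as_matrix().round(3))
E
```

```text
A ((353.9341239929199, 223.6926040649414), (22.051794052124023, 24.203866958618164)) ((358.3535041809082, 194.32114219665527), (37.04627227783203, 44.8690071105957)) (array([ 0.48579561, -0.06133434,  0.03773974]), np.float64(0.0207102930630684))
B ((428.2544860839844, 258.948673248291), (22.94498634338379, 25.578351974487305)) ((435.82444953918457, 199.29118537902832), (31.6939754486084, 42.11491775512695)) (array([ 0.46389761, -0.29036991,  0.06966707]), np.float64(0.02570454465236129))
honey ((237.32500743865967, 206.46766567230225), (19.506877899169922, 20.46406364440918)) [0.44342726 0.29600851 0.086     ]
((240.19704341888428, 178.12854671478271), (16.941707611083984, 21.015445709228516)) [0.44338298 0.29762893 0.086     ]
[[0.554 0.344 0.065]
 [0.554 0.104 0.065]
 [0.382 0.104 0.065]
 [0.382 0.344 0.065]] [0.46810393 0.2241851  0.065     ]
[np.float64(0.241), np.float64(0.172), np.float64(0.24), np.float64(0.172)]
tin [ 0.34890054 -0.13525274  0.04      ] spice [ 0.60348989 -0.15281657  0.105     ]
[[-0.942  0.335 -0.001]
 [ 0.335  0.942 -0.002]
 [ 0.    -0.002 -1.   ]]
```

```bash
python3 - <<'E'
from h import *
for n,a,b in(("A",(353.9,223.7),(359.3,204.4)),("B",(428.25,258.9),(430.5,205.7))):
  for z in(.083,.095,.1,.105,.11): print(n,z,onz("side",a,z).round(4),onz("top",b,z).round(4))
E
```

```text
A 0.083 [ 0.4557 -0.062   0.083 ] [ 0.4529 -0.0665  0.083 ]
A 0.095 [ 0.45  -0.064  0.095] [ 0.4506 -0.0652  0.095 ]
A 0.1 [ 0.4476 -0.0648  0.1   ] [ 0.4496 -0.0647  0.1   ]
A 0.105 [ 0.4452 -0.0656  0.105 ] [ 0.4486 -0.0642  0.105 ]
A 0.11 [ 0.4428 -0.0664  0.11  ] [ 0.4477 -0.0637  0.11  ]
B 0.083 [ 0.4476 -0.2807  0.083 ] [ 0.4504 -0.2799  0.083 ]
B 0.095 [ 0.4419 -0.2802  0.095 ] [ 0.4481 -0.2767  0.095 ]
B 0.1 [ 0.4396 -0.2801  0.1   ] [ 0.4472 -0.2754  0.1   ]
B 0.105 [ 0.4372 -0.2799  0.105 ] [ 0.4462 -0.2741  0.105 ]
B 0.11 [ 0.4349 -0.2797  0.11  ] [ 0.4452 -0.2728  0.11  ]
```

Call:
send_rows:
  steps:
    - [-0.333, -0.237, -0.03, -19.6, -1]
    - [-0.333, -0.237, -0.03, -19.6, -1]
    - [-0.333, -0.237, -0.03, -19.6, -1]
    - [-0.333, -0.237, -0.03, -19.6, -1]
    - [-0.333, -0.237, -0.03, -19.6, -1]
    - [-0.333, -0.237, -0.03, -19.6, -1]
    - [-0.333, -0.237, -0.03, -19.6, -1]
    - [-0.333, -0.237, -0.03, -19.6, -1]
    - [-0.333, -0.237, -0.03, -19.6, -1]
    - [-0.333, -0.237, -0.03, -19.6, -1]
    - [-0.333, -0.237, -0.03, -19.6, -1]

```text
time: 1.25
eef_pos: [0.4599, 0.3016, 0.2393]
tcp_rot: [-0.0, 1.0, 0.0, -0.001]
contact_force: [-0.2, 0.2, 0.5]
opening: -0.003
finger_force: 0.0
```

Call:
send_rows:
  steps:
    - [0.01, -0.366, 0, 0, -1]
    - [0.01, -0.366, 0, 0, -1]
    - [0.01, -0.366, 0, 0, -1]
    - [0.01, -0.366, 0, 0, -1]
    - [0.01, -0.366, 0, 0, -1]
    - [0.01, -0.366, 0, 0, -1]
    - [0.01, -0.366, 0, 0, -1]
    - [0.01, -0.366, 0, 0, -1]
    - [0.01, -0.366, 0, 0, -1]
    - [0.01, -0.366, 0, 0, -1]
    - [0.01, -0.366, 0, 0, -1]

```text
time: 2.35
eef_pos: [0.4507, -0.0631, 0.2396]
tcp_rot: [-0.002, 1.0, 0.0, -0.0]
contact_force: [-0.4, -0.1, 0.5]
opening: -0.001
finger_force: 0.0
```

```bash
python3 - <<'E'
from h import *
st,im=snap("wrist","w1.png"); print(st["eef_pos"],st["contact_force"]); print(cam("wrist",st)[2].round(3))
print(proj("wrist",[.448,-.065,.122],st),proj("wrist",[.448,-.065,.105],st))
E
```

```text
[ 0.45069506 -0.06309036  0.23956522] [-0.44027604 -0.12902071  0.51957883]
[[-0.003 -0.962 -0.272  0.382]
 [ 1.    -0.003 -0.001 -0.063]
 [ 0.    -0.272  0.962  0.404]
 [ 0.     0.     0.     1.   ]]
[316.61398569 188.31210783] [316.74310142 184.13537172]
```

View pics/w1.png

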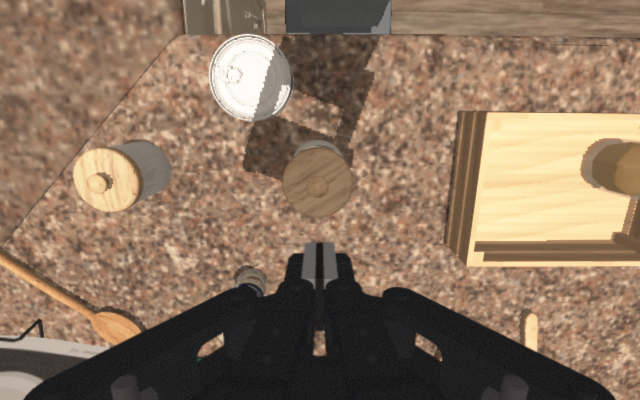

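The wrist view shows canister A's lid disc centred near (318,181.5) with its knob at (318,186). The tin is at (251,77), canister B at (110,179), and the crate is on the right.

```bash
python3 - <<'E'
from h import *
st=ctrl.get_state()
for z in(.1,.105,.109): print(z,onz("wrist",(318,181.5),z,st), np.linalg.norm(onz("wrist",(283,181.5),z,st)-onz("wrist",(353,181.5),z,st)))
print(onz("wrist",(318,186),.122,st))
print("crate -y wall top inner/outer", onz("wrist",(458,113),.065,st),onz("wrist",(446,242),.065,st),onz("wrist",(467,267),.065,st))
E
```

```text
0.1 [ 0.44654236 -0.06393718  0.1       ] 0.06636944185422747
0.105 [ 0.44547333 -0.06392382  0.105     ] 0.06527636643403817
0.109 [ 0.44461811 -0.06391313  0.109     ] 0.06440190609788674
[ 0.44589216 -0.06386951  0.122     ]
crate -y wall top inner/outer [0.38336309 0.07627611 0.065     ] [0.52252586 0.07918899 0.065     ] [0.55330521 0.10679811 0.065     ]
```

Call:
send_rows:
  steps:
    - [0.004, -0.001, 0.04, 0, -1]
    - [0.004, -0.001, 0.08, 0, -1]
    - [0.004, -0.001, 0.095, 0, -1]
    - [0.004, -0.001, 0.1, 0, -1]
    - [0.004, -0.001, 0.1, 0, -1]

```text
time: 2.9
eef_pos: [0.4466, -0.065, 0.1394]
tcp_rot: [-0.001, 1.0, 0.0, -0.0]
contact_force: [0.3, 0.2, -0.2]
opening: 0.004
finger_force: 0.0
```

Call:
send_rows:
  steps:
    - [0, 0, 0.003, 0, -1]
    - [0, 0, 0.006, 0, -1]
    - [0, 0, 0.009, 0, -1]
    - [0, 0, 0.012, 0, -1]
    - [0, 0, 0.015, 0, -1]
    - [0, 0, 0.018, 0, -1]
    - [0, 0, 0.02, 0, -1]

```text
time: 3.6
eef_pos: [0.4465, -0.0659, 0.1194]
tcp_rot: [-0.0, 1.0, 0.0, -0.0]
contact_force: [-0.0, 0.7, 0.3]
opening: -0.003
finger_force: 0.0
```

```bash
python3 - <<'E'
from h import *
st,im=snap("wrist","w2.png"); s2,sd=snap("side","s2.png"); print(s2["eef_pos"],s2["contact_force"])
a=cv2.resize(im[100:300,220:420],(500,500)); b=cv2.resize(sd[190:270,320:400],(500,500),interpolation=cv2.INTER_CUBIC)
cv2.imwrite("pics/w2c.png",np.hstack([a,b])[:,:,::-1][:, ::1]); cv2.imwrite("pics/w2c.png",cv2.resize(np.hstack([a,b]),(800,400))[:,:,::-1])
E
```

```text
[ 0.44627113 -0.06587902  0.11906053] [-0.48637097 -0.30521634 -0.23026013]
```

View pics/w2c.png

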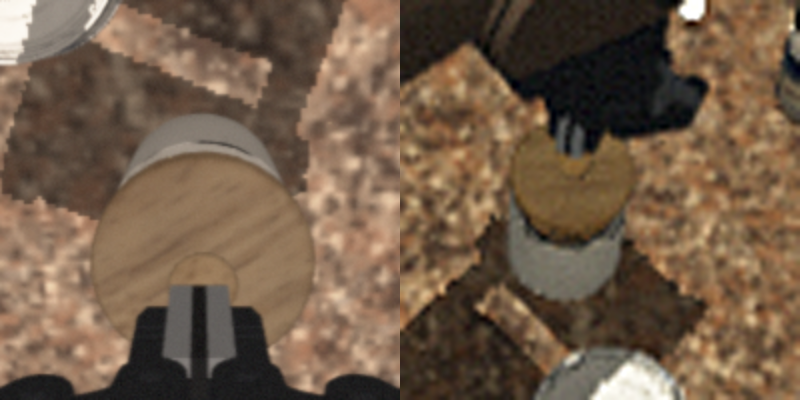

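The crop shows the shut tips just above the knob, whose centre is near wrist pixel (321.5,243.5). The side view still shows the lid's dark gap, so the tips probably haven't reached the knob. I'll check this numerically.

```bash
python3 - <<'E'
from h import *
st=ctrl.get_state(); x,y,z=st["eef_pos"]
print("tip -x edge px",proj("wrist",[x-.011,y,z-.008],st), proj("wrist",[x-.011,y,z],st))
for h in(.083,.095,.1,.105): 
  d=np.linalg.norm(onz("wrist",(266,231.5),h,st)-onz("wrist",(377.5,231.5),h,st)); print(h,"disc",d,onz("wrist",(321.7,231.5),h,st),"knob",onz("wrist",(321.5,243.5),h+.017,st))
E
```

```text
tip -x edge px [318.61663661 219.08382067] [318.59395955 223.89754522]
0.083 disc 0.07286607272307252 [ 0.45344329 -0.06391626  0.083     ] knob [ 0.45471804 -0.06416281  0.1       ]
0.095 disc 0.068501416865049 [ 0.44888796 -0.06401735  0.095     ] knob [ 0.44965687 -0.06425714  0.112     ]
0.1 disc 0.06668281025753921 [ 0.4469899  -0.06405947  0.1       ] knob [ 0.44754805 -0.06429644  0.117     ]
0.105 disc 0.0648642036500294 [ 0.44509185 -0.06410159  0.105     ] knob [ 0.44543923 -0.06433574  0.122     ]
```

Call:
send_rows:
  steps:
    - [0, 0, 0.003, 0, -1]
    - [0, 0, 0.006, 0, -1]

```text
time: 3.9
eef_pos: [0.4467, -0.066, 0.1137]
tcp_rot: [-0.0, 1.0, -0.0, 0.0]
contact_force: [0.2, -0.8, 1.0]
opening: 0.004
finger_force: 0.0
```

```bash
python3 - <<'E'
from h import *
st,im=snap("wrist","w3.png");s2=ctrl.get_state(); print(st["eef_pos"],st["contact_force"],s2["contact_force"])
E
```

```text
[ 0.44674041 -0.06601678  0.11367504] [ 0.16011076 -0.80890155  1.02115231] [-0.42309785  0.57501664  0.37121263]
```

Call:
send_rows:
  steps:
    - [0, 0, 0.002, 0, -1]
    - [0, 0, 0.004, 0, -1]

```text
time: 4.15
eef_pos: [0.4467, -0.066, 0.1096]
tcp_rot: [-0.0, 1.0, -0.0, 0.0]
contact_force: [0.2, 0.5, 0.3]
opening: 0.0
finger_force: 0.0
```

```bash
python3 - <<'E'
from h import *
st,im=snap("wrist","w4.png"); s2,sd=snap("side","s4.png")
a=cv2.resize(im[150:300,245:395],(400,400)); b=cv2.resize(sd[200:260,325:385],(400,400),interpolation=cv2.INTER_CUBIC)
o=cv2.imread("pics/side0.png")[200:260,325:385,::-1]; o=cv2.resize(o,(400,400),interpolation=cv2.INTER_CUBIC)
cv2.imwrite("pics/w4c.png",cv2.resize(np.hstack([a,b]),(800,400))[:,:,::-1])
E
```

```text
(no output)
```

View pics/w4c.png

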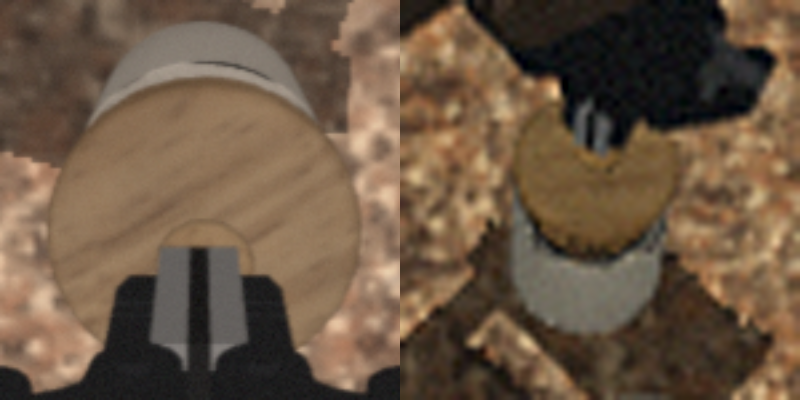

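Call:
send_rows:
  steps:
    - [0, 0, 0.002, 0, -1]
    - [0, 0, 0.004, 0, -1]

```text
time: 4.45
eef_pos: [0.4467, -0.066, 0.1057]
tcp_rot: [-0.0, 1.0, -0.0, 0.0]
contact_force: [-0.1, -0.5, -0.0]
opening: -0.004
finger_force: 0.0
```

```bash
python3 - <<'E'
from h import *
snap("wrist","w5.png")
for n in("w1","w2","w3","w4","w5"):
    im=cv2.imread(f"pics/{n}.png"); h=cv2.cvtColor(im,cv2.COLOR_BGR2HSV); 
    r={"w1":181}.get(n,231); seg=h[r-2:r+3].mean(0); 
    print(n,[f"{int(a)}:{int(s)}" for a,s in zip(range(258,272),seg[258:272,1])] if n!="w1" else "",[f"{int(a)}:{int(s)}" for a,s in zip(range(372,386),seg[372:386,1])])
E
```

```text
w1  ['372:97', '373:96', '374:100', '375:101', '376:102', '377:100', '378:96', '379:93', '380:92', '381:91', '382:89', '383:86', '384:85', '385:85']
w2 ['258:83', '259:81', '260:78', '261:77', '262:77', '263:76', '264:79', '265:93', '266:101', '267:97', '268:96', '269:93', '270:93', '271:96'] ['372:94', '373:98', '374:99', '375:99', '376:99', '377:94', '378:89', '379:88', '380:87', '381:85', '382:86', '383:87', '384:84', '385:84']
w3 ['258:83', '259:81', '260:80', '261:81', '262:80', '263:84', '264:102', '265:99', '266:96', '267:95', '268:92', '269:93', '270:94', '271:96'] ['372:97', '373:97', '374:97', '375:97', '376:99', '377:101', '378:101', '379:94', '380:90', '381:90', '382:90', '383:87', '384:84', '385:83']
w4 ['258:80', '259:81', '260:85', '261:87', '262:91', '263:99', '264:100', '265:97', '266:94', '267:95', '268:94', '269:94', '270:93', '271:92'] ['372:100', '373:101', '374:99', '375:99', '376:99', '377:102', '378:102', '379:103', '380:97', '381:93', '382:94', '383:92', '384:89', '385:85']
w5 ['258:85', '259:86', '260:88', '261:90', '262:97', '263:102', '264:96', '265:98', '266:98', '267:96', '268:95', '269:93', '270:95', '271:94'] ['372:98', '373:98', '374:100', '375:101', '376:100', '377:100', '378:100', '379:105', '380:103', '381:98', '382:96', '383:95', '384:93', '385:89']
```

Call:
send_rows:
  steps:
    - [0, 0, 0.003, 0, -1]
    - [0, 0, 0.006, 0, -1]

```text
time: 4.7
eef_pos: [0.4467, -0.066, 0.0996]
tcp_rot: [-0.0, 1.0, -0.0, 0.0]
contact_force: [0.3, -0.1, -0.0]
opening: 0.004
finger_force: 0.0
```

Call:
send_rows:
  steps:
    - [0, 0, 0.003, 0, -1]
    - [0, 0, 0.006, 0, -1]

```text
time: 4.9
eef_pos: [0.4477, -0.0664, 0.0953]
tcp_rot: [-0.0, 1.0, -0.0, 0.001]
contact_force: [-2.2, 0.7, 8.5]
opening: 0.002
finger_force: 4.3
```

Call:
send_rows:
  steps:
    - [0, 0, 0.003, 0, -1]
    - [0, 0, 0.005, 0, -1]
    - [0, 0, 0.007, 0, -1]
    - [0, 0, 0.009, 0, -1]
    - [0, 0, 0.011, 0, -1]

```text
time: 5.4
eef_pos: [0.4477, -0.0664, 0.0845]
tcp_rot: [-0.0, 1.0, -0.0, 0.001]
contact_force: [-2.6, 0.3, 9.0]
opening: 0.001
finger_force: 4.3
```

```bash
python3 - <<'E'
from h import *
st,im=snap("wrist","w6.png"); s2,sd=snap("side","s6.png");print(st["eef_pos"],st["contact_force"],s2["contact_force"])
a=cv2.resize(im[130:330,220:420],(400,400)); b=cv2.resize(sd[200:260,325:385],(400,400),interpolation=cv2.INTER_CUBIC)
cv2.imwrite("pics/w6c.png",np.hstack([a,b])[:,:,::-1])
E
```

```text
[ 0.44774008 -0.06635874  0.08450249] [-2.58677769  0.28223053  9.00733463] [-2.71429473  0.32057437  8.28970358]
```

View pics/w6c.png

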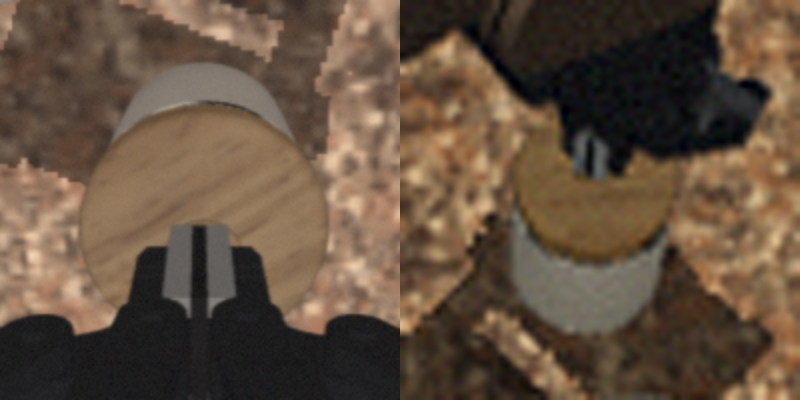

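The shut tips now rest on the knob at wrist crop (200,225). The gap under the lid is much thinner in both views, so the lid is moving down as intended. Continuing to the hard stop.

Call:
send_rows:
  steps:
    - [0, 0, 0.002, 0, -1]
    - [0, 0, 0.004, 0, -1]
    - [0, 0, 0.006, 0, -1]

```text
time: 5.8
eef_pos: [0.4477, -0.0663, 0.0784]
tcp_rot: [-0.0, 1.0, -0.0, 0.001]
contact_force: [-2.2, 1.0, 8.3]
opening: 0.002
finger_force: 4.3
```

Call:
send_rows:
  steps:
    - [0, 0, 0.0015, 0, -1]
    - [0, 0, 0.003, 0, -1]

```text
time: 6.0
eef_pos: [0.4486, -0.0667, 0.0772]
tcp_rot: [-0.0, 1.0, -0.001, 0.001]
contact_force: [-5.3, 1.5, 22.1]
opening: 0.001
finger_force: 10.8
```

Call:
send_rows:
  steps:
    - [0, 0, 0.001, 0, -1]
    - [0, 0, 0.001, 0, -1]

```text
time: 6.2
eef_pos: [0.4497, -0.0671, 0.0775]
tcp_rot: [-0.0, 1.0, -0.001, 0.003]
contact_force: [-5.5, 1.6, 20.2]
opening: -0.003
finger_force: 9.9
```

The lid reached its hard stop after about 19 mm of travel, with the force rising to 22 N. That puts the shut tips about 23 mm behind the reported TCP. Now I'll back off, open, and go down around the knob.

Call:
send_rows:
  steps:
    - [0, 0, -0.01, 0, -1]
    - [0.002, 0.001, -0.03, 0, -1]
    - [0.002, 0.001, -0.03, 0, 0]
    - [0.002, 0.001, -0.03, 0, 0]
    - [0.002, 0.001, -0.03, 0, 0]
    - [0.002, 0.001, -0.03, 0, 0]
    - [0.002, 0.001, -0.03, 0, 0]
  squeeze: 50

```text
time: 6.9
eef_pos: [0.4441, -0.0648, 0.1019]
tcp_rot: [-0.0, 1.0, 0.0, -0.001]
contact_force: [0.1, 0.6, 0.0]
opening: 0.501
finger_force: 0.0
```

```bash
python3 - <<'E'
from h import *
st,im=snap("wrist","w7.png"); s2,sd=snap("side","s7.png");print(st["eef_pos"],st["contact_force"],st["opening"])
a=cv2.resize(im[130:330,220:420],(400,400)); b=cv2.resize(sd[200:260,325:385],(400,400),interpolation=cv2.INTER_CUBIC)
cv2.imwrite("pics/w7c.png",np.hstack([a,b])[:,:,::-1])
E
```

```text
[ 0.44409419 -0.06477147  0.10185293] [0.13171926 0.62429739 0.04832361] 0.5011565528480689
```

View pics/w7c.png

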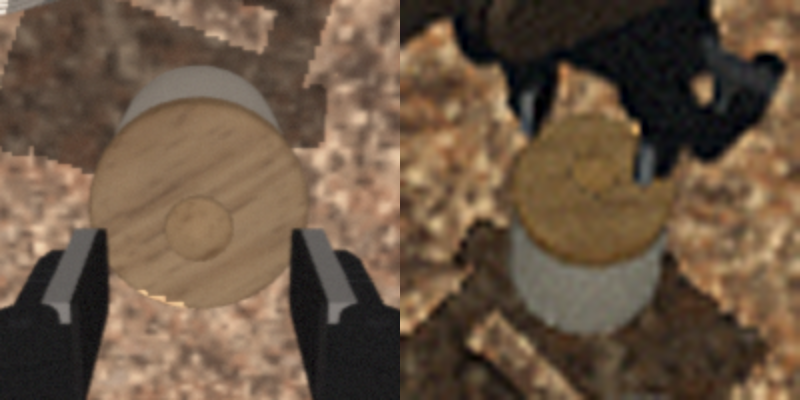

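The lid is flush in both views. The knob is centred at wrist (319.5,244.5), between the open pads at crop columns 90 and 310.

```bash
python3 - <<'E'
from h import *
st=ctrl.get_state()
print(onz("wrist",(319.5,244.5),.1,st),onz("wrist",(319.5,231),.083,st))
x,y,z=st["eef_pos"]
for dz in(-.008,0,.01,.02,.03): print(dz,[proj("wrist",[x+dx,y,z+dz],st)[1].round(1) for dx in(-.011,0,.011)])
E
```

```text
[ 0.44606713 -0.06438282  0.1       ] [ 0.44460047 -0.06436424  0.083     ]
-0.008 [np.float64(219.1), np.float64(237.6), np.float64(255.5)]
0 [np.float64(223.9), np.float64(243.1), np.float64(261.7)]
0.01 [np.float64(230.5), np.float64(250.8), np.float64(270.2)]
0.02 [np.float64(238.0), np.float64(259.3), np.float64(279.8)]
0.03 [np.float64(246.5), np.float64(269.0), np.float64(290.6)]
```

Call:
send_rows:
  steps:
    - [-0.001, 0, 0.02, 0, 0]
    - [-0.001, 0, 0.033, 0, 0]
    - [-0.001, 0, 0.038, 0, 0]
    - [-0.001, 0, 0.038, 0, 0]

```text
time: 7.4
eef_pos: [0.4447, -0.0646, 0.0636]
tcp_rot: [-0.0, 1.0, 0.0, -0.001]
contact_force: [0.4, -0.7, 0.0]
opening: 0.499
finger_force: 0.0
```

Call:
send_rows:
  steps:
    - [0, 0, 0, 0, -1]
    - [0, 0, 0, 0, -1]
    - [0, 0, 0, 0, -1]
    - [0, 0, 0, 0, -1]
    - [0, 0, 0, 0, -1]
    - [0, 0, 0, 0, -1]
  squeeze: 50

```text
time: 8.0
eef_pos: [0.4462, -0.065, 0.0655]
tcp_rot: [-0.0, 1.0, -0.0, 0.001]
contact_force: [-0.1, 1.3, 5.9]
opening: 0.184
finger_force: 49.0
```

Call:
send_rows:
  steps:
    - [0, 0, -0.004, 0, -1]
    - [0, 0, -0.01, 0, -1]
    - [0, 0, -0.02, 0, -1]
    - [0, 0, -0.035, 0, -1]
    - [0, 0, -0.055, 0, -1]
    - [0, 0, -0.08, 0, -1]
    - [0, 0, -0.1, 0, -1]
    - [0, 0, -0.11, 0, -1]
    - [0, 0, -0.11, 0, -1]

```text
time: 8.9
eef_pos: [0.4465, -0.0654, 0.1765]
tcp_rot: [-0.0, 1.0, -0.001, 0.002]
contact_force: [1.5, 0.5, -2.6]
opening: 0.18
finger_force: 48.9
```

```bash
python3 - <<'E'
from h import *
st,im=snap("wrist","w8.png"); s2,sd=snap("side","s8.png");print(st["eef_pos"],st["contact_force"],st["opening"])
a=cv2.resize(im[80:330,195:445],(400,400)); b=cv2.resize(sd[140:260,305:425],(400,400),interpolation=cv2.INTER_CUBIC)
cv2.imwrite("pics/w8c.png",np.hstack([a,b])[:,:,::-1])
E
```

```text
[ 0.44654398 -0.06537971  0.17653783] [ 1.47517299  0.47174627 -2.55560767] 0.17962700628822023
```

Call:
send_rows:
  steps:
    - [-0.001, 0.01, 0, 0, -1]
    - [-0.003, 0.03, 0, 0, -1]
    - [-0.006, 0.06, 0, 0, -1]
    - [-0.009, 0.09, 0, 0, -1]
    - [-0.012, 0.12, 0, 0, -1]
    - [-0.015, 0.15, 0, 0, -1]
    - [-0.018, 0.18, 0, 0, -1]
    - [-0.02, 0.205, 0, 0, -1]
    - [-0.021, 0.22, 0, 0, -1]
    - [-0.0215, 0.228, 0, 0, -1]
    - [-0.0215, 0.228, 0, 0, -1]
    - [-0.0215, 0.228, 0, 0, -1]

```text
time: 10.2
eef_pos: [0.4666, 0.1628, 0.1741]
tcp_rot: [-0.0, 1.0, -0.0, -0.001]
contact_force: [0.1, -0.0, -2.2]
opening: 0.178
finger_force: 49.0
```

```bash
python3 - <<'E'
from h import *
st,im=snap("wrist","w9.png"); s2,sd=snap("side","s9.png");print(st["eef_pos"],st["contact_force"],st["opening"])
a=cv2.resize(im,(640,400))[:, 160:560]; b=cv2.resize(sd[80:240,210:370],(400,400),interpolation=cv2.INTER_CUBIC)
cv2.imwrite("pics/w9c.png",np.hstack([a,b])[:,:,::-1])
E
```

```text
[0.46663231 0.1627882  0.17409245] [ 0.05265894 -0.02319654 -2.19575514] 0.17813020640446117
```

View pics/w9c.png

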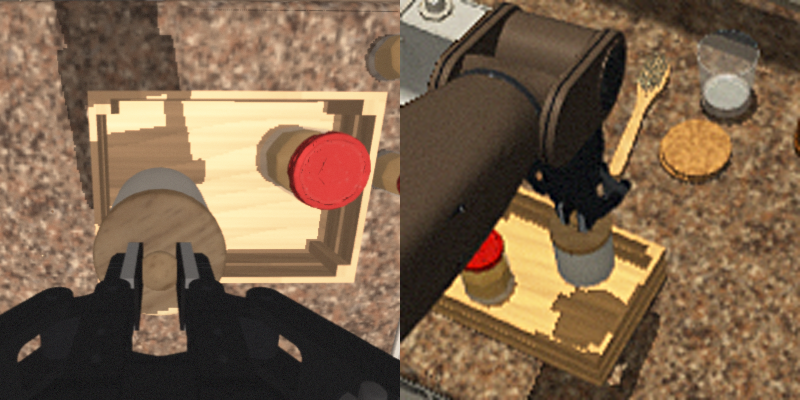

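The canister hangs upright over the empty half of the crate, clear of the jar (wrist crop (330,170)) and the walls. Lowering it now.

Call:
send_rows:
  steps:
    - [0, 0.004, 0.01, 0, -1]
    - [0, 0.008, 0.03, 0, -1]
    - [0, 0.008, 0.055, 0, -1]
    - [0, 0.008, 0.075, 0, -1]
    - [0, 0.008, 0.088, 0, -1]
    - [0, 0.008, 0.094, 0, -1]
    - [0, 0.008, 0.096, 0, -1]
    - [0, 0.008, 0.096, 0, -1]

```text
time: 11.1
eef_pos: [0.4676, 0.1711, 0.0793]
tcp_rot: [-0.0, 1.0, 0.0, 0.001]
contact_force: [0.2, 0.4, -2.3]
opening: 0.183
finger_force: 49.0
```

Call:
send_rows:
  steps:
    - [0, 0, 0.001, 0, -1]
    - [0, 0, 0.002, 0, -1]
    - [0, 0, 0.003, 0, -1]

```text
time: 11.4
eef_pos: [0.4675, 0.1711, 0.0763]
tcp_rot: [-0.0, 1.0, 0.0, 0.001]
contact_force: [-0.1, -0.5, -2.4]
opening: 0.178
finger_force: 49.0
```

Call:
send_rows:
  steps:
    - [0, 0, 0.001, 0, -1]
    - [0, 0, 0.002, 0, -1]
    - [0, 0, 0.003, 0, -1]

```text
time: 11.7
eef_pos: [0.467, 0.1711, 0.0727]
tcp_rot: [-0.0, 1.0, 0.0, 0.0]
contact_force: [0.6, -0.6, -2.6]
opening: 0.182
finger_force: 49.0
```

Call:
send_rows:
  steps:
    - [0, 0, 0.001, 0, -1]
    - [0, 0, 0.0015, 0, -1]

```text
time: 11.9
eef_pos: [0.4673, 0.1711, 0.0717]
tcp_rot: [-0.0, 1.0, 0.0, 0.0]
contact_force: [-1.4, -0.6, 2.2]
opening: 0.178
finger_force: 49.4
```

Call:
send_rows:
  steps:
    - [0, 0, 0, 0, -0.5]
    - [0, 0, 0, 0, -0.3]
    - [0, 0, 0, 0, 0]
    - [0, 0, 0, 0, 0]
    - [0, 0, 0, 0, 0]
    - [0, 0, -0.02, 0, 0]
    - [0, 0, -0.05, 0, 0]
    - [0, 0, -0.09, 0, 0]
    - [0, 0, -0.13, 0, 0]
    - [0, 0, -0.15, 0, 0]
    - [0, 0, -0.15, 0, 0]

```text
time: 13.0
eef_pos: [0.4694, 0.1714, 0.2256]
tcp_rot: [-0.0, 1.0, 0.001, 0.004]
contact_force: [0.5, 0.5, -0.8]
opening: 0.497
finger_force: 0.0
```

```bash
python3 - <<'E'
from h import *
st,im=snap("wrist","w10.png"); s2,sd=snap("side","s10.png");print(st["eef_pos"],st["contact_force"],st["opening"])
a=im[:, 160:560]; b=cv2.resize(sd[140:300,220:460],(400,267),interpolation=cv2.INTER_CUBIC)
D=np.zeros((400,800,3),np.uint8);D[:,:400]=a;D[:267,400:]=b
cv2.imwrite("pics/w10c.png",D[:,:,::-1])
E
```

```text
[0.46935527 0.17143905 0.22561725] [ 0.49107287  0.52152188 -0.75226965] 0.49705609454792
```

View pics/w10c.png

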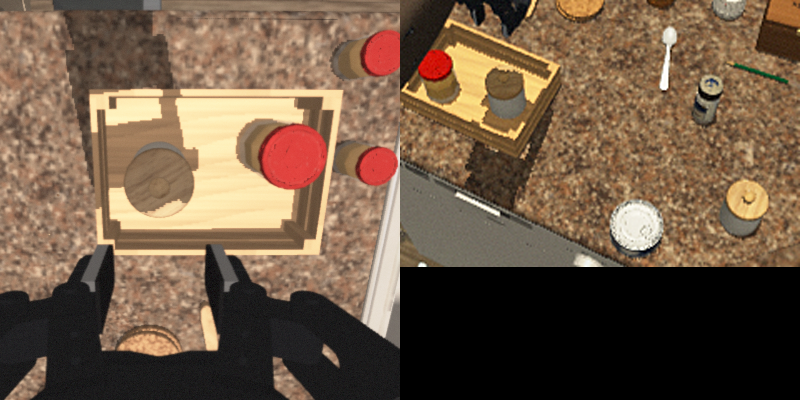

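The canister stands upright in the crate at wrist crop (158,180), with its lid home and the jar beside it. Canister 2, the tin and the spice jar haven't moved, and the gripper is clear.

```bash
python3 -c "
from plant import ctrl
print(ctrl.sign_off())"
```

```text
the job is handed in; nothing more can be done
None
```

The raised lid was pressed home, then canister_1 was set down upright in the empty half of the crate beside the jar; the other items look unmoved, and I handed the job in at about 13 s.

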